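# Slide the vial rack home into the sampler's empty lane

## Task

A full vial rack has been left standing askew on the loading tray of the sampler. With the fingers, nudge it into line with the empty lane and push it gently all the way in until its leading end rests flush against the lane's end stop, then move clear. Only slide it: do not lift or tip it or slam it in, and leave the rack that is already loaded and the other things on the bench as they stand.

Things in the scene. Friction and masses are not known exactly. Their poses are not given: they have to be found in the camera images.
- sampler: rack sampler, fixed on the bench: flat steel loading tray in front of a cream housing. Origin: on the bench, in the middle of the tray's width; x across the lanes, y along them; racks load towards -y. Tray 226 mm wide (x), y = -150 to +225 mm, its top at z = 10 mm. Two lanes at its -y end, centre lines at x = -52.5 and +52.5 mm. From y = 15 to 225 mm it is a bare flat apron without rims
- mouth (a point): pointed end of the middle guide rail, on the rail's top (z = 20 mm, sampler y = +15 mm). Each lane is 95 mm wide between aluminium rails 10 mm high: a 10 mm rail between the lanes, 6 mm rails outside. They run straight from the stop to 25 mm short of this point, then the mouths widen: the middle rail tapers to a point, the outer rails flare out by 7 mm
- stop (a point): top of the end stop's front face, midway between the lanes (z = 34 mm, sampler y = -130 mm). The stop is an aluminium bar 24 mm high above the tray, right across both lanes
- needle (a point): tip of the parked needle, 160 mm above the bench over the middle rail; its arm (32 mm wide, 261 to 283 mm high) reaches out of the housing to 10 mm past it. The housing is 300 mm wide, 197 mm high and stands from sampler y = -150 to -497 mm, small bottles on top of it up to 262 mm
- sensor: small round glass window (16 mm, flush, can be slid over) in the tray floor of the empty lane. Origin: on the tray surface on that lane's centre line, 65 mm in front of the stop face, just where the middle of a rack's underside lies when the rack is home; axes as the sampler's
- rack: the rack to be pushed: white plastic block 90 mm wide (x), 130 mm long (y) and 34 mm high with flat upright sides; capped vials fixed in it rise to 52 mm, 6 mm or more in from the edges. Origin: centre of its underside. 0.3 to 0.65 kg, slides on the tray with up to 8 N; too wide to grip. Stands on the apron, between the lane lines, turned up to 0.3 rad either way
- parked_rack: a rack of the same kind, already home in the other lane; not to be disturbed. Origin: centre of its underside
- vial_near: capped vial standing on the bench on the robot's side of the tray, 22 mm diameter, 55 mm high. Origin: centre of its underside
- vial_far: the same kind of vial standing on the bench beyond the tray. Origin: centre of its underside
- dish: glass dish with laid-out specimens on the bench beyond the tray, 100 mm diameter, 16 mm high. Origin: centre of its underside
- beaker: empty glass beaker, 70 mm diameter, 95 mm high, on the bench to the left. Origin: centre of its underside
- wash_bottle: white wash bottle, 64 mm diameter, 156 mm high to its cap, with a bent spout up to 190 mm high reaching 65 mm from its axis, on the bench to the left. Origin: centre of its underside
- forceps: steel forceps lying on the bench to the left, 125 mm long, 8 mm high. Origin: centre, on the bench
Not all that is in view belongs to the job. What is shaped like the rack but brown is not meant.

How it is judged:
By the outcome, as a careful person would: the job done as asked, in the order asked, and still so for the second after the job is handed in, with the robot touching nothing.
It also fails if it takes over 51 s, if anything falls off the work surface, if the arm or the gripper's body presses on something with over 40 N, if the wrist force passes 120 N, or if a joint passes its speed limit or range.

## Robot

A 7-joint arm with a two-finger parallel gripper is mounted at the origin on the work surface. World frame = base frame: x ahead of the robot, y to its left, z up, the work surface at z = 0. Lengths are in m, angles in rad, forces in N, time in s.
With the tool pointing down it reaches from about 0.35 to 0.9 m from the base axis. Payload 8.1 kg.
Tool frame: the origin (TCP) lies at the very end of the fingers, on their centre line; the grasp point (between the pads) lies 19 mm behind it; z points along the fingers, y is the line along which they close (so a half turn about z gives the same grasp; the last joint's range is limited). The gripper opens to 92 mm and grips with 3 to 60 N. Pads are 19 mm wide; open, the fingers measure 130 mm over their backs; the gripper's body (75 mm by 190 mm) begins 47 mm behind the grasp point.
Start: joints at [1.013, 0.434, 0.025, 1.573, -0.012, 1.134, -0.075], TCP at [0.275, -0.561, 0.227] pointing down, gripper open.
Joint ranges: [-2.62, 2.62], [-0.44, 2.09], [-1.27, 1.32], [0.08, 2.57], [-1.32, 4.46], [0.12, 2], [-2.74, 2.74]. Speed limits (rad/s): [2.22, 2.22, 3.01, 3.01, 3.14, 3.14, 3.14].

## Interface

Orientations are given as a rotation vector (axis times angle).
In Python, from cell import arm gives the robot as it stands.
- The arm moves only by the tool carry_out, never from a script. Its argument "commands" is a list of rows, each a list of 7 numbers: the opening, from 0 (shut) to 1 (fully open), then the shift along the tool's x, y, z each as a share of 0.025 m, from -1 to 1, then the turn, a rotation vector about the tool's x, y, z each as a share of 0.1 rad, from -1 to 1. A call has 1 to 8 rows; each row shifts and turns the commanded pose from where the row before left it, along the tool's axes as they then stand; what a row does not reach is not made up. A row lasts 1/10 s, in which the tool goes at most 50 mm and 8.59 degrees, less where a joint would pass 70% of its speed; a pose out of reach is approached as far as the arm can. A call with a number of a shift or a turn outside -1 to 1 is refused whole. A call with a gripper value outside its range is refused whole. The fingers move at their own pace and stop on an object; "squeeze" is the grip in N (left out, the last holds). Time passes only in rows, so rows that do not move let the fingers close. It gives the time, the measured TCP pose, the force, the opening and the grip force at its end, in the units of the state.
- arm.observe(): the state, without advancing time (a new reading comes with each control period).
- arm.get_image(name): name is "side" or "top" or "wrist"; returns a dict with "pixels" (480x640x3 uint8, red, green, blue), "range_z" (480x640 float32, m along the optical axis (not along the pixel's ray), 0 where there is no reading), "mtx" (3x3 intrinsics, pixels), "k1" (the pictures are not rectified: a ray, as slopes to the right and down, at radius r is drawn at 1 + k1 r^2 times it, then the intrinsics apply), "R" (3x3) and "t" (3): a world point X has camera coordinates R X + t; the wrist camera has in their place "tool_from_camera" (4x4, takes a point from camera to tool coordinates, whose origin is the TCP and whose axes are the flange's). Camera axes: x right, y down, z forward; pixel columns grow to the right and rows downward; lengths in m; the calibration is good to about 2 mm. A picture is of the moment at which its call begins: read the wrist's pose just before it.
- arm.sign_off(): hands the job in; it is judged then, once.
The state is a dict: "clock": time; "joints": joint angles; "dq": joint speeds; "joint_efforts": joint torques, N m; "position": TCP position; "ee_rot": TCP orientation; "force": force on the tool from outside, world axes, zero at the start; "ft_torque": the same for the moment, N m; "width": opening from 0.0 (shut) to 1.0 (fully open); "gripper_force": force on a finger pad.
Only numpy, scipy, OpenCV 4.12 (cv2) and the standard library are available. Lean on these libraries where they do the work, as an engineer would, in place of code of your own. Each camera call takes 0.05 s, during which the arm holds its last target. There are 200 camera calls.

## Working session

There is one attempt and no reset: what is moved stays moved. The work goes in short steps, Python scripts to look and compute and a tool call to move; the robot and the scene stay as the last step left them, time stands still between calls to the robot, and variables do not carry over. Pictures are saved under pics/ and viewed, at most 10 in all, crops included, and the job is handed in when it is done.

Besides the shell and the picture viewer there is one more tool, called after ">>>" by a JSON object that holds its "fn" and its "kwargs". carry_out: Moves the arm, as the interface text tells. Shift numbers are shares of 0.025 m and turn numbers shares of 0.1 rad, none past 1 either way. Its arguments: {"type":"object","properties":{"commands":{"type":"array"},"squeeze":{"type":"number"}},"required":["commands"]}

```bash
mkdir -p pics; cat > h.py <<'E'
import numpy as np, cv2, pickle
from scipy.spatial.transform import Rotation as Ro
from cell import arm
def snap(n,f):
    d=arm.get_image(n); pickle.dump(d,open(f'pics/{f}.pkl','wb'))
    cv2.imwrite(f'pics/{f}.png',d['pixels'][:,:,::-1]); return d
def load(f): return pickle.load(open(f'pics/{f}.pkl','rb'))
def rays(d,uv):
    uv=np.array(uv,float).reshape(-1,1,2)
    return cv2.undistortPoints(uv,d['mtx'],np.array([d['k1'],0,0,0,0.]))[:,0]
def onz(d,uv,z):   # intersect with plane z
    p=rays(d,uv); r=np.c_[p,np.ones(len(p))]@d['R']; c=-d['R'].T@d['t']
    return c+r*((z-c[2])/r[:,2])[:,None]
def byrange(d,uv):
    p=rays(d,uv); z=np.array([d['range_z'][int(round(v)),int(round(u))] for u,v in uv])
    return (np.c_[p,np.ones(len(p))]*z[:,None]-d['t'])@d['R']
E
python3 -c "
from h import *
snap('top','top0');snap('side','side0');s=arm.observe();print(s)"
```

```text
{'clock': 0.1, 'joints': array([ 1.01342563,  0.43516856,  0.02495617,  1.57399837, -0.01161483,
        1.1339964 , -0.07507447]), 'dq': array([ 2.20977501e-04, -2.26755146e-03,  5.61996969e-04, -2.72066530e-03,
        9.13306914e-05, -3.81644463e-04,  9.33598580e-04]), 'joint_efforts': array([ 3.69650268e-03, -6.69121456e+01,  9.88584012e-01, -3.15143716e+01,
       -6.03622897e-02,  3.74497636e-02,  8.09208154e-05]), 'position': array([ 0.27430083, -0.56108262,  0.22601676]), 'ee_rot': array([-3.05941219e+00, -7.07853131e-01,  6.70423553e-04]), 'force': array([ 0.02298644, -0.25124854, -0.16406223]), 'ft_torque': array([ 0.01260211, -0.00801716,  0.05396202]), 'gripper_force': 0.0, 'width': 1.0008632164314377}
```

View pics/top0.png

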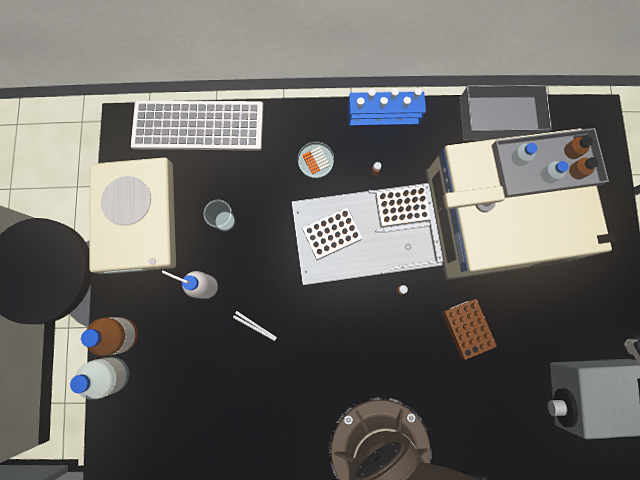

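View pics/side0.png

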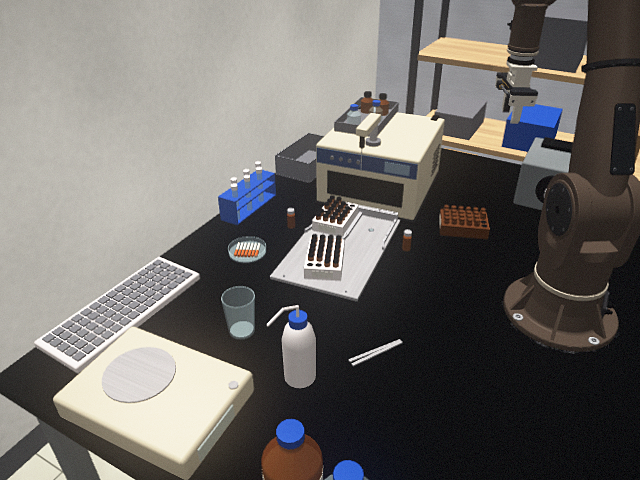

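The top view shows the askew white rack at (332,234) on the apron. The parked rack is at (404,205) in the far lane, and the empty near lane has the sensor at (408,247). The brown look-alike at (470,330) is not on the tray. The white rack on the apron is the one meant, and I'll confirm it in an enlarged crop.

```bash
python3 -c "
from h import *
d=load('top0'); im=d['pixels'][175:295,285:445,::-1]
cv2.imwrite('pics/c1.png',cv2.resize(im,None,fx=5,fy=5,interpolation=cv2.INTER_CUBIC))"
```

```text
(no output)
```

View pics/c1.png

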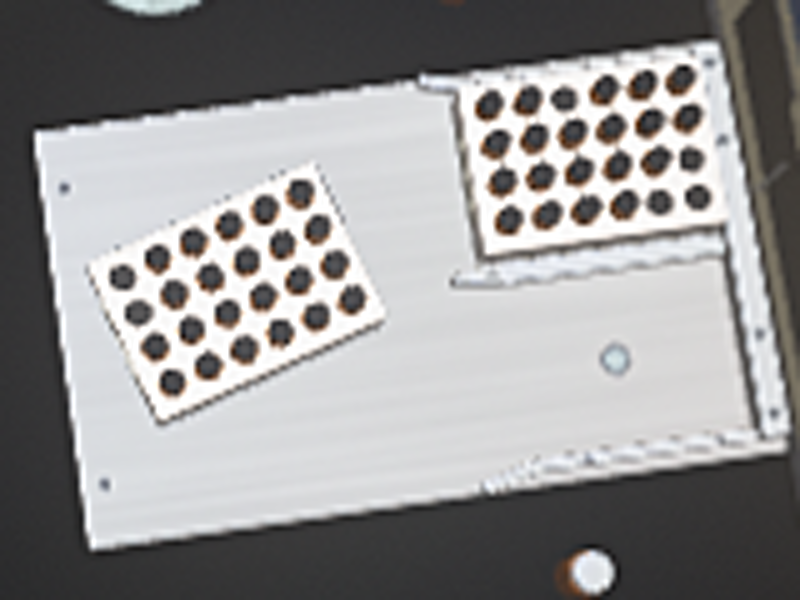

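The crop confirms it: the white rack with dark caps has its top corners at crop (88,268), (315,165), (385,318) and (162,420). The sensor is at (615,360), the middle rail tip at (455,280), and the empty lane is clear.

```bash
cat > m.py <<'E'
from h import *
from scipy.optimize import least_squares
d=load('top0'); c=lambda L:np.array(L)/5+np.array([285,175])-0.4
tray=onz(d,c([(35,130),(90,550),(785,452)]),.010)
sens=onz(d,c([(615,360)]),.010)[0]; tip=onz(d,c([(455,280)]),.020)[0]
rk=onz(d,c([(88,268),(315,165),(385,318),(160,420)]),.044)
pk=onz(d,c([(455,88),(715,45),(727,220),(485,255)]),.044)
print('tray',tray,np.linalg.norm(tray[0]-tray[1]),np.linalg.norm(tray[2]-tray[1]))
print('rack',rk,[np.linalg.norm(rk[i]-rk[i-1]) for i in range(4)])
print('parked',[np.linalg.norm(pk[i]-pk[i-1]) for i in range(4)])
# sampler fit: tray front corners, rear corner, sensor, tip
L=np.array([(.113,.225),(-.113,.225),(-.113,-.150),(-.0525,-.065),(0,.015)])
W=np.vstack([tray,sens,tip])[:,:2]
def fit(L,W):
    T=lambda p:L@np.array([[np.cos(p[2]),np.sin(p[2])],[-np.sin(p[2]),np.cos(p[2])]])+p[:2]
    r=least_squares(lambda p:(T(p)-W).ravel(),[*W.mean(0),0]); return r.x,(T(r.x)-W)*1000
S,e=fit(L,W); print('sampler',S,e.round(1))
R=np.array([[-.045,.065],[.045,.065],[.045,-.065],[-.045,-.065]])
# order of crop corners: left-top(+x,+y), right-top(+x,-y), right-bot(-x,-y), left-bot(-x,+y)
RL=np.array([[.045,.065],[.045,-.065],[-.045,-.065],[-.045,.065]])
for n,w in(('rack',rk),('parked',pk)):
    P,e=fit(RL,w[:,:2]); print(n,P,e.round(1).tolist())
    M=np.array([[np.cos(S[2]),np.sin(S[2])],[-np.sin(S[2]),np.cos(S[2])]])
    print(' in sampler',M@(P[:2]-S[:2]),P[2]-S[2])
print('range check',byrange(d,[(332,222),(410,270),(300,230)])[:,2])
E
python3 m.py
```

```text
tray [[ 0.64514876  0.20993587  0.01      ]
 [ 0.41957756  0.18477143  0.01      ]
 [ 0.46119023 -0.18232556  0.01      ]] 0.22697051219953995 0.3694479781662626
rack [[0.56241227 0.1818222  0.044     ]
 [0.61405494 0.06273186 0.044     ]
 [0.53241142 0.02956788 0.044     ]
 [0.48253566 0.14661842 0.044     ]] [np.float64(0.08729019784126364), np.float64(0.12980552465688727), np.float64(0.08812215744807746), np.float64(0.12723372537461736)]
parked [np.float64(0.09027788946001289), np.float64(0.1402284974556513), np.float64(0.09443787093754025), np.float64(0.12826178425309967)]
sampler [ 0.55718235 -0.02475061  0.10865533] [[-0.   1.2]
 [ 0.9  1.9]
 [-0.1 -3.8]
 [-0.5 -0.1]
 [-0.3  0.8]]
rack [0.54785357 0.10518509 0.40421938] [[1.3, 0.8], [0.7, 0.4], [-0.4, -1.8], [-1.6, 0.6]]
 in sampler [0.00481668 0.13018108] 0.2955640501835467
parked [ 0.61791368 -0.08443457  0.11076838] [[1.7, -2.6], [-4.3, 6.9], [0.7, -3.1], [1.8, -1.2]]
 in sampler [ 0.05390096 -0.0659178 ] 0.002113047308303903
range check [0.04558247 0.00197521 0.0117013 ]
```

```bash
cat > g.py <<'E'
from h import *
S=np.array([.5572,-.0248]); YAW=.110
c,s=np.cos(YAW),np.sin(YAW)
def w(x,y): return np.array([S[0]+c*x-s*y,S[1]+s*x+c*y])      # sampler m -> world
def l(p): q=np.array(p[:2])-S; return np.array([c*q[0]+s*q[1],-s*q[0]+c*q[1]])
def st():
    o=arm.observe(); R=Ro.from_rotvec(o['ee_rot']).as_matrix(); y=np.arctan2(R[1,0],R[0,0])
    return o,R,y
def show():
    o,R,y=st(); print('t%.1f'%o['clock'],'samp',(l(o['position'])*1000).round(1),'z %.1f'%(o['position'][2]*1000),'yawrel %.3f'%(y-YAW),'tilt',R[:2,2].round(3),'F',o['force'].round(1),'w %.2f'%o['width'],'q',o['joints'].round(2))
def togo(xyz,yawrel):
    "turn about tool z first (units .1), then shift in tool axes after turn (units .025)"
    o,R,y=st(); a=(yawrel+YAW-y+np.pi)%(2*np.pi)-np.pi
    R2=Ro.from_euler('z',yawrel+YAW).as_matrix()@np.diag([1,-1,-1.])
    print('turn z',round(-a/.1,2),'shift',(R2.T@(np.array(xyz)-o['position'])/.025).round(2))
E
python3 -c "
from g import *
show()
d=load('top0')
for n,u,z in(('needlearm end L',(446,196),.283),('vial_far',(377,166),.055),('vial_near',(403,289),.055),('dish',(316,160),.016),('bottle',(190,283),.156)): p=onz(d,[u],z)[0];print(n,p.round(3),l(p).round(3))
for P in((.105,.135),):
  togo([.38,-.1,.227],0);togo([*w(*P),.227],0)
print(w(.105,.135))"
```

```text
t0.1 samp [-340.1 -502. ] z 226.0 yawrel 0.345 tilt [-0.001  0.001] F [ 0.  -0.3 -0.2] w 1.00 q [ 1.01  0.44  0.02  1.57 -0.01  1.13 -0.08]
needlearm end L [ 0.577 -0.126  0.283] [ 0.008 -0.103]
vial_far [ 0.722 -0.018  0.055] [ 0.164 -0.011]
vial_near [ 0.399 -0.068  0.055] [-0.162 -0.026]
dish [0.755 0.142 0.016] [0.215 0.144]
bottle [0.42  0.437 0.156] [-0.086  0.474]
turn z 3.45 shift [  6.23 -17.87  -0.04]
turn z 3.45 shift [ 17.8  -25.48  -0.04]
[0.64674532 0.12091079]
```

>>> {"fn": "carry_out", "kwargs": {"commands": [[0.6,0,0,0,0,0,1],[0.6,0,0,0,0,0,1],[0.6,0,0,0,0,0,1],[0.6,0,0,0,0,0,0.45],[0.6,0.35,-1,0,0,0,0],[0.6,0.35,-1,0,0,0,0],[0.6,0.35,-1,0,0,0,0],[0.6,0.35,-1,0,0,0,0]]}}

```text
clock: 0.9
position: [0.2983, -0.457, 0.2263]
ee_rot: [-3.136, -0.172, 0.001]
force: [-0.2, 0.3, 0.7]
width: 0.603
gripper_force: 0.0
```

>>> {"fn": "carry_out", "kwargs": {"commands": [[0.6,0.35,-1,0,0,0,0],[0.6,0.35,-1,0,0,0,0],[0.6,0.35,-1,0,0,0,0],[0.6,0.35,-1,0,0,0,0],[0.6,0.35,-1,0,0,0,0],[0.6,0.35,-1,0,0,0,0],[0.6,0.35,-1,0,0,0,0],[0.6,0.35,-1,0,0,0,0]]}}

```text
clock: 1.7
position: [0.346, -0.2506, 0.2265]
ee_rot: [-3.137, -0.172, 0.001]
force: [0.4, 0.1, 0.6]
width: 0.599
gripper_force: 0.0
```

```bash
python3 -c "
from g import *
show();togo([*w(-.19,-.08),.227],0);togo([*w(.105,.135),.227],0)"
```

```text
t1.7 samp [-234.8 -201.3] z 226.5 yawrel -0.000 tilt [-0.  0.] F [0.4 0.1 0.6] w 0.60 q [ 0.56  0.12 -0.07  2.02  0.01  1.01 -0.97]
turn z -0.0 shift [ 1.79 -4.85 -0.02]
turn z -0.0 shift [ 13.59 -13.45  -0.02]
```

>>> {"fn": "carry_out", "kwargs": {"commands": [[0.6,0.36,-0.97,0,0,0,0],[0.6,0.36,-0.97,0,0,0,0],[0.6,0.36,-0.97,0,0,0,0],[0.6,0.36,-0.97,0,0,0,0],[0.6,0.36,-0.97,0,0,0,0],[0.6,0.98,-0.72,0,0,0,0],[0.6,0.98,-0.72,0,0,0,0],[0.6,0.98,-0.72,0,0,0,0]]}}

```text
clock: 2.5
position: [0.4451, -0.0637, 0.2266]
ee_rot: [3.137, 0.172, -0.0]
force: [0.0, -0.7, 1.0]
width: 0.599
gripper_force: 0.0
```

>>> {"fn": "carry_out", "kwargs": {"commands": [[0.6,0.98,-0.72,0,0,0,0],[0.6,0.98,-0.72,0,0,0,0],[0.6,0.98,-0.72,0,0,0,0],[0.6,0.98,-0.72,0,0,0,0],[0.6,0.98,-0.72,0,0,0,0],[0.6,0.98,-0.72,0,0,0,0],[0.6,0.98,-0.72,0,0,0,0],[0.6,0.98,-0.72,0,0,0,0]]}}

```text
clock: 3.3
position: [0.6243, 0.1007, 0.2262]
ee_rot: [3.137, 0.172, -0.001]
force: [-0.1, -0.5, 0.4]
width: 0.599
gripper_force: 0.0
```

```bash
python3 -c "
from g import *
show();togo([*w(.092,.135),.022],0);snap('wrist','w1');o,R,y=st();pickle.dump(o,open('pics/w1o.pkl','wb'))"
```

```text
t3.3 samp [ 80.4 117.4] z 226.2 yawrel -0.000 tilt [-0.001 -0.   ] F [-0.1 -0.5  0.4] w 0.60 q [-0.05  0.47 -0.29  1.53  0.14  1.16 -1.83]
turn z -0.0 shift [ 0.46 -0.71  8.17]
```

View pics/w1.png

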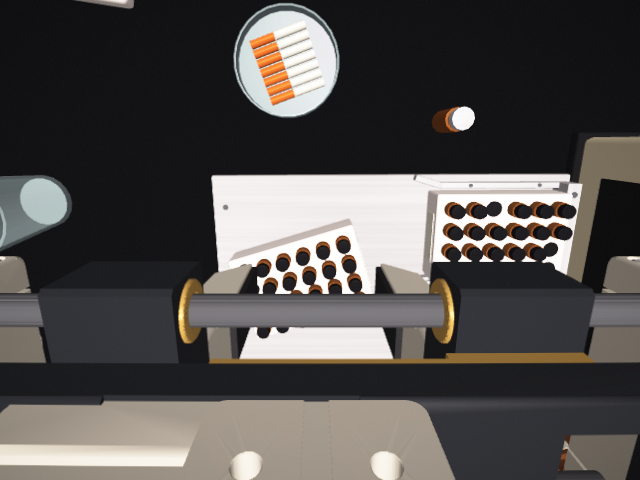

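The wrist view shows the tray's far edge nearly level, from (213,177) to (568,175), so the tool is parallel to the sampler. The rack's far leading corner is at (350,222).

>>> {"fn": "carry_out", "kwargs": {"commands": [[0.6,0,0,0,0,0,0],[0.6,0,0,1,0,0,0],[0.6,0,0,1,0,0,0],[0.6,0,0,1,0,0,0],[0.6,0,0,1,0,0,0],[0.6,0,0,0,0,0,0]]}}

```text
clock: 3.95
position: [0.6207, 0.0979, 0.1234]
ee_rot: [3.135, 0.171, -0.01]
force: [-0.6, 0.3, -0.0]
width: 0.604
gripper_force: 0.0
```

```bash
python3 -c "
from g import *
show();togo([*w(.094,.135),.022],0)"
```

```text
t4.0 samp [ 76.6 115. ] z 123.4 yawrel -0.001 tilt [-0.007 -0.002] F [-0.6  0.3 -0. ] w 0.60 q [-0.05  0.56 -0.28  1.66  0.18  0.96 -1.86]
turn z -0.01 shift [ 0.7  -0.8   4.06]
```

>>> {"fn": "carry_out", "kwargs": {"commands": [[0.6,0.7,-0.8,0,0,0,0],[0.6,0,0,1,0,0,0],[0.6,0,0,1,0,0,0],[0.6,0,0,1,0,0,0],[0.6,0,0,0.5,0,0,0],[0.6,0,0,0,0,0,0],[0.6,0,0,0,0,0,0]]}}

```text
clock: 4.65
position: [0.6396, 0.1217, 0.0406]
ee_rot: [-3.137, -0.172, -0.002]
force: [-0.1, 0.5, 0.7]
width: 0.601
gripper_force: 0.0
```

```bash
python3 -c "
from g import *
show();togo([*w(.094,.135),.022],0)"
```

```text
t4.7 samp [ 98.  136.6] z 40.6 yawrel -0.001 tilt [0.001 0.   ] F [-0.1  0.5  0.7] w 0.60 q [-0.1   0.68 -0.26  1.67  0.22  0.82 -1.92]
turn z -0.01 shift [-0.16  0.06  0.74]
```

>>> {"fn": "carry_out", "kwargs": {"commands": [[0.6,0,0,0.72,0,0,0],[0.6,0,0,0,0,0,0],[0.6,-0.3,0,0,0,0,0],[0.6,-0.3,0,0,0,0,0],[0.6,-0.3,0,0,0,0,0],[0.6,-0.3,0,0,0,0,0],[0.6,-0.3,0,0,0,0,0],[0.6,-0.3,0,0,0,0,0]]}}

```text
clock: 5.45
position: [0.5941, 0.1166, 0.0217]
ee_rot: [3.137, 0.172, 0.002]
force: [2.9, -1.5, 0.9]
width: 0.598
gripper_force: 1.1
```

>>> {"fn": "carry_out", "kwargs": {"commands": [[0.6,-0.25,0,0,0,0,0],[0.6,-0.25,0,0,0,0,0],[0.6,-0.25,0,0,0,0,0],[0.6,0,0,0,0,0,0]]}}

```text
clock: 5.85
position: [0.5742, 0.1147, 0.0211]
ee_rot: [3.137, 0.173, -0.002]
force: [0.4, 0.8, 0.2]
width: 0.601
gripper_force: 0.0
```

```bash
python3 -c "
from g import *
show();togo([*w(.002,.135),.022],0);d=snap('top','t2')
cv2.imwrite('pics/c2.png',cv2.resize(d['pixels'][175:295,285:445,::-1],None,fx=5,fy=5,interpolation=cv2.INTER_CUBIC))"
```

```text
t5.8 samp [ 32.2 136.8] z 21.1 yawrel -0.000 tilt [-0.001 -0.   ] F [0.4 0.8 0.2] w 0.60 q [-0.11  0.63 -0.26  1.85  0.23  0.69 -1.96]
turn z -0.0 shift [-1.21  0.07 -0.04]
```

View pics/c2.png

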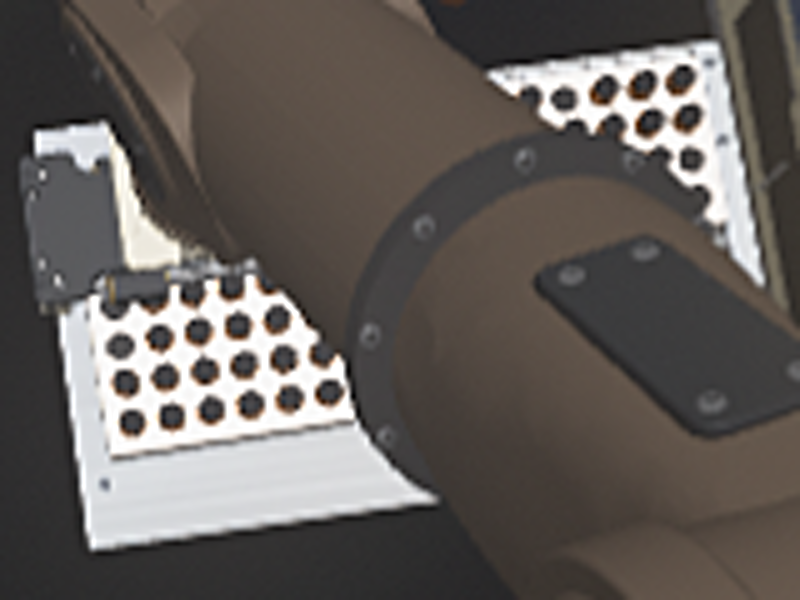

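The crop shows the rack squared up, with its near top edge running from (112,458) to (355,420).

```bash
python3 -c "
from g import *
d=load('t2')
p=onz(d,np.array([(112,458),(355,420),(93,300)])/5+np.array([285,175])-.4,.044)
for q in p: print((l(q)*1000).round(1))"
```

```text
[-71.4 205.4]
[-68.9  79.9]
[ 10.9 204.4]
```

>>> {"fn": "carry_out", "kwargs": {"commands": [[0.6,-0.28,0,0,0,0,0],[0.6,-0.28,0,0,0,0,0],[0.6,-0.28,0,0,0,0,0],[0.6,-0.28,0,0,0,0,0],[0.6,0,0,0,0,0,0],[0.6,0,0,0,0,0,0]]}}

```text
clock: 6.5
position: [0.5471, 0.1116, 0.0211]
ee_rot: [3.137, 0.172, -0.001]
force: [-0.0, -0.6, -1.1]
width: 0.598
gripper_force: 0.0
```

```bash
python3 -c "
from g import *
show()"
```

```text
t6.5 samp [  4.9 136.6] z 21.1 yawrel -0.000 tilt [-0.001 -0.   ] F [-0.  -0.6 -1.1] w 0.60 q [-0.11  0.6  -0.26  1.92  0.24  0.66 -1.98]
```

>>> {"fn": "carry_out", "kwargs": {"commands": [[0.6,0.8,0,0,0,0,0],[0.6,0,0,-1,0,0,0],[0.6,0,0,-1,0,0,0],[0.6,0,0,-1,0,0,0],[0.4,0,0,-1,0,0,-1],[0.4,0,0,-1,0,0,-1],[0.4,0,0,0,0,0,-1],[0.4,0,0,0,0,0,-1]]}}

```text
clock: 7.3
position: [0.568, 0.1139, 0.1472]
ee_rot: [3.038, 0.798, 0.002]
force: [-0.4, 0.5, -1.0]
width: 0.402
gripper_force: 0.0
```

>>> {"fn": "carry_out", "kwargs": {"commands": [[0.4,0,0,0,0,0,-1],[0.4,0,0,0,0,0,-1],[0.4,0,0,0,0,0,-1],[0.4,0,0,0,0,0,-1],[0.4,0,0,0,0,0,-1],[0.4,0,0,0,0,0,-1],[0.4,0,0,0,0,0,-1],[0.4,0,0,0,0,0,-1]]}}

```text
clock: 8.1
position: [0.5674, 0.1137, 0.1461]
ee_rot: [-2.488, -1.918, 0.001]
force: [0.5, 0.2, -0.5]
width: 0.401
gripper_force: 0.0
```

>>> {"fn": "carry_out", "kwargs": {"commands": [[0.4,0,0,0,0,0,-1],[0.4,0,0,0,0,0,-1],[0.4,0,0,0,0,0,-1],[0.4,0,0,0,0,0,-0.7],[0.4,0,0,0,0,0,0]]}}

```text
clock: 8.6
position: [0.5675, 0.1136, 0.146]
ee_rot: [-2.096, -2.34, 0.001]
force: [0.4, -0.5, 0.3]
width: 0.405
gripper_force: 0.0
```

```bash
python3 -c "
from g import *
show();togo([*w(-.0525,.240),.13],1.5708)"
```

```text
t8.6 samp [ 25.4 136.5] z 146.0 yawrel 1.571 tilt [-0.001 -0.   ] F [ 0.4 -0.5  0.3] w 0.41 q [ 0.19  0.54 -0.69  1.74  0.39  1.   -0.54]
turn z -0.0 shift [ 4.14 -3.12  0.64]
```

>>> {"fn": "carry_out", "kwargs": {"commands": [[0.4,0.83,-0.62,0,0,0,0],[0.4,0.83,-0.62,0,0,0,0],[0.4,0.83,-0.62,0,0,0,0],[0.4,0.83,-0.62,0,0,0,0],[0.4,0.83,-0.62,0,0,0,0],[0.4,0,0,0,0,0,0]]}}

```text
clock: 9.2
position: [0.4766, 0.2118, 0.1467]
ee_rot: [-2.093, -2.341, -0.001]
force: [-0.4, 0.5, 0.4]
width: 0.4
gripper_force: 0.0
```

```bash
python3 -c "
from g import *
show();togo([*w(-.0525,.232),.024],1.5708);d=snap('top','t3')
cv2.imwrite('pics/c3.png',cv2.resize(d['pixels'][175:295,285:445,::-1],None,fx=5,fy=5,interpolation=cv2.INTER_CUBIC))"
```

```text
t9.2 samp [-54.1 244. ] z 146.7 yawrel 1.573 tilt [-0.001  0.001] F [-0.4  0.5  0.4] w 0.40 q [ 0.02  0.46 -0.73  1.88  0.37  0.94 -0.76]
turn z 0.02 shift [-0.48  0.06  4.91]
```

View pics/c3.png

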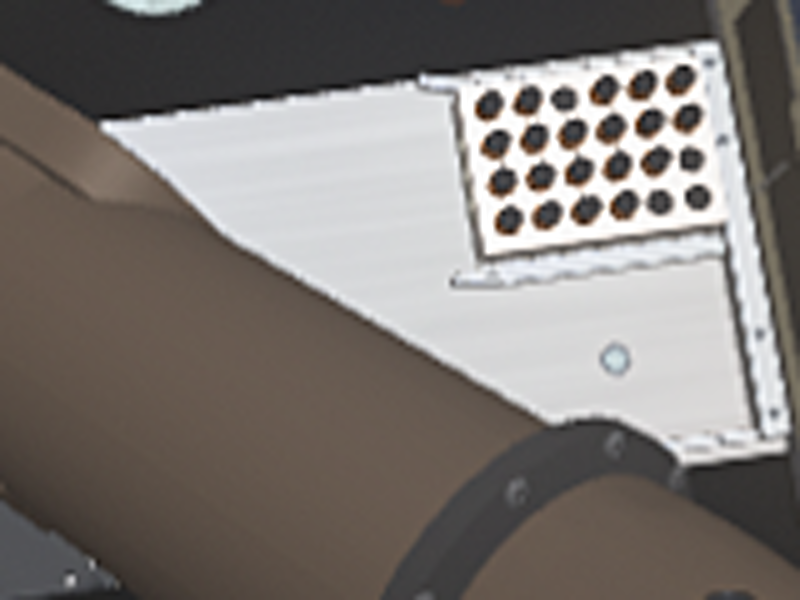

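The arm hides the rack in the top view, though the parked rack and rails are undisturbed. I'll check from the side.

```bash
python3 -c "
from g import *
d=snap('side','s3')
cv2.imwrite('pics/c4.png',cv2.resize(d['pixels'][185:305,260:420,::-1],None,fx=5,fy=5,interpolation=cv2.INTER_CUBIC))"
```

```text
(no output)
```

View pics/c4.png

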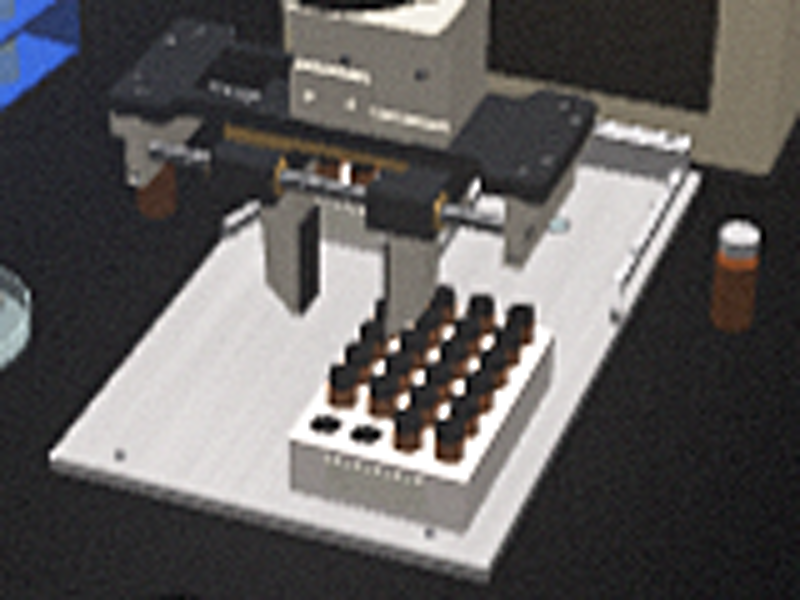

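The side crop shows the rack with its rear top corners at (291,438) and (470,483) and its front near corner at (553,338). The tray's rear corners are at (52,458) and (490,572).

```bash
python3 -c "
from g import *
d=load('s3'); f=lambda L,z:[(l(q)*1000).round(1) for q in onz(d,np.array(L)/5+np.array([260,185])-.4,z)]
print('top',f([(291,438),(470,483),(553,338)],.044)); print('bot',f([(291,490),(467,534)],.010)); print('tray(113,225),(-113,225)',f([(52,458),(490,572)],.01)); print('sensor -52.5,-65',f([(558,224)],.01))"
```

```text
top [array([-10.9, 209.2]), array([-99.9, 209.3]), array([-99.,  85.])]
bot [array([ -9.2, 205.8]), array([-98. , 204.9])]
tray(113,225),(-113,225) [array([107.6, 227. ]), array([-116.9,  226.7])]
sensor -52.5,-65 [array([-54. , -66.8])]
```

>>> {"fn": "carry_out", "kwargs": {"commands": [[0.4,0,0.06,1,0,0,0.02],[0.4,0,0,1,0,0,0],[0.4,0,0,1,0,0,0],[0.4,0,0,1,0,0,0],[0.4,0,0,0.9,0,0,0],[0.4,0,0,0,0,0,0],[0.4,-0.4,0,0,0,0,0],[0.4,-0.4,0,0,0,0,0]]}}

```text
clock: 10.1
position: [0.4839, 0.1882, 0.0247]
ee_rot: [2.1, 2.336, 0.002]
force: [0.1, 0.2, 0.3]
width: 0.401
gripper_force: 0.9
```

```bash
python3 -c "
from g import *
show();togo([*w(-.0525,.150),.025],1.5708)"
```

```text
t10.1 samp [-49.5 219.7] z 24.7 yawrel 1.567 tilt [0.001 0.   ] F [0.1 0.2 0.3] w 0.40 q [-0.03  0.61 -0.61  1.99  0.54  0.7  -0.88]
turn z -0.04 shift [-2.79 -0.12 -0.01]
```

>>> {"fn": "carry_out", "kwargs": {"commands": [[0.4,-0.3,0,0,0,0,-0.04],[0.4,-0.3,0,0,0,0,0],[0.4,-0.3,0,0,0,0,0],[0.4,-0.3,0,0,0,0,0],[0.4,-0.3,0,0,0,0,0],[0.4,-0.3,0,0,0,0,0],[0.4,-0.3,0,0,0,0,0],[0.4,-0.3,0,0,0,0,0]]}}

```text
clock: 10.9
position: [0.4895, 0.1287, 0.0237]
ee_rot: [-2.095, -2.341, 0.0]
force: [-0.6, 3.7, 2.7]
width: 0.402
gripper_force: 2.0
```

```bash
python3 -c "
from g import *
show();d=snap('side','s4')
cv2.imwrite('pics/c5.png',cv2.resize(d['pixels'][185:305,260:420,::-1],None,fx=5,fy=5,interpolation=cv2.INTER_CUBIC))"
```

```text
t10.9 samp [-50.4 160. ] z 23.7 yawrel 1.572 tilt [-0.  0.] F [-0.6  3.7  2.7] w 0.40 q [ 0.09  0.6  -0.62  2.03  0.55  0.68 -0.77]
```

View pics/c5.png

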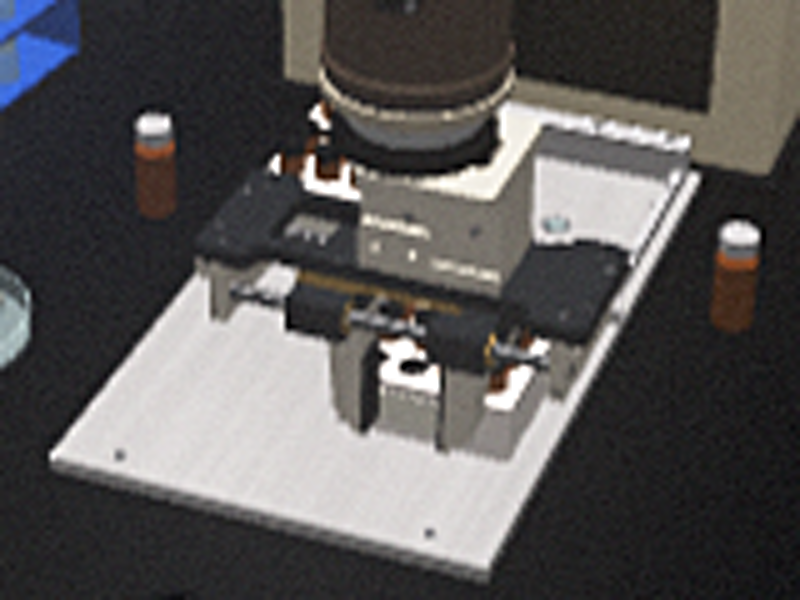

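The fingers sit flat on the rack's rear face, with the near rear corner at about (513,460), and the rack is lined up. I'll keep pushing slowly and watch the force.

>>> {"fn": "carry_out", "kwargs": {"commands": [[0.4,-0.2,0,0,0,0,0],[0.4,-0.2,0,0,0,0,0],[0.4,-0.2,0,0,0,0,0],[0.4,-0.2,0,0,0,0,0],[0.4,-0.2,0,0,0,0,0],[0.4,-0.2,0,0,0,0,0]]}}

```text
clock: 11.55
position: [0.4927, 0.0989, 0.0236]
ee_rot: [-2.095, -2.341, 0.001]
force: [0.1, 1.4, -1.4]
width: 0.4
gripper_force: 0.9
```

```bash
python3 -c "
from g import *
show()
d=load('s4'); print((l(onz(d,np.array([(513,460)])/5+np.array([260,185])-.4,.01)[0])*1000).round(1))"
```

```text
t11.6 samp [-50.5 130. ] z 23.6 yawrel 1.572 tilt [-0. -0.] F [ 0.1  1.4 -1.4] w 0.40 q [ 0.15  0.6  -0.62  2.03  0.55  0.68 -0.71]
[-99.6 143.5]
```

>>> {"fn": "carry_out", "kwargs": {"commands": [[0.4,-0.2,0,0,0,0,0],[0.4,-0.2,0,0,0,0,0],[0.4,-0.2,0,0,0,0,0],[0.4,-0.2,0,0,0,0,0],[0.4,-0.2,0,0,0,0,0],[0.4,-0.2,0,0,0,0,0]]}}

```text
clock: 12.15
position: [0.4962, 0.0692, 0.0237]
ee_rot: [2.095, 2.341, -0.0]
force: [-0.3, 0.4, -0.8]
width: 0.4
gripper_force: 0.9
```

>>> {"fn": "carry_out", "kwargs": {"commands": [[0.4,-0.2,0,0,0,0,0],[0.4,-0.2,0,0,0,0,0],[0.4,-0.2,0,0,0,0,0],[0.4,-0.2,0,0,0,0,0],[0.4,-0.2,0,0,0,0,0],[0.4,-0.2,0,0,0,0,0]]}}

```text
clock: 12.75
position: [0.4995, 0.0394, 0.0237]
ee_rot: [2.095, 2.341, -0.0]
force: [1.1, 1.1, -1.0]
width: 0.401
gripper_force: 0.9
```

```bash
python3 -c "
from g import *
show();togo([*w(-.0525,.025),.025],1.5708)"
```

```text
t12.8 samp [-50.3  70.1] z 23.7 yawrel 1.572 tilt [-0. -0.] F [ 1.1  1.1 -1. ] w 0.40 q [ 0.27  0.6  -0.62  2.04  0.55  0.68 -0.6 ]
turn z 0.01 shift [-1.81 -0.09 -0.05]
```

>>> {"fn": "carry_out", "kwargs": {"commands": [[0.4,-0.2,0,0,0,0,0],[0.4,-0.2,0,0,0,0,0],[0.4,-0.2,0,0,0,0,0],[0.4,-0.2,0,0,0,0,0],[0.4,-0.2,0,0,0,0,0],[0.4,-0.2,0,0,0,0,0],[0.4,-0.15,0,0,0,0,0],[0.4,-0.1,0,0,0,0,0]]}}

```text
clock: 13.55
position: [0.5035, 0.0034, 0.0237]
ee_rot: [2.095, 2.341, -0.0]
force: [-0.7, 2.6, -1.6]
width: 0.399
gripper_force: 0.9
```

>>> {"fn": "carry_out", "kwargs": {"commands": [[0.4,-0.08,0,0,0,0,0],[0.4,-0.08,0,0,0,0,0],[0.4,-0.08,0,0,0,0,0],[0.4,-0.08,0,0,0,0,0],[0.4,-0.08,0,0,0,0,0]]}}

```text
clock: 14.05
position: [0.5046, -0.0063, 0.0237]
ee_rot: [-2.095, -2.341, 0.0]
force: [0.4, 2.6, -1.1]
width: 0.402
gripper_force: 0.9
```

>>> {"fn": "carry_out", "kwargs": {"commands": [[0.4,-0.08,0,0,0,0,0],[0.4,-0.08,0,0,0,0,0],[0.4,-0.08,0,0,0,0,0],[0.4,0,0,0,0,0,0]]}}

```text
clock: 14.45
position: [0.5053, -0.0126, 0.0237]
ee_rot: [2.095, 2.34, -0.0]
force: [-0.3, 0.6, -0.2]
width: 0.406
gripper_force: 0.1
```

```bash
python3 -c "
from g import *
show()"
```

```text
t14.4 samp [-50.2  17.8] z 23.7 yawrel 1.571 tilt [ 0. -0.] F [-0.3  0.6 -0.2] w 0.41 q [ 0.38  0.6  -0.62  2.03  0.55  0.68 -0.49]
```

Very close; 1.25 mm rows now until the force rises.

>>> {"fn": "carry_out", "kwargs": {"commands": [[0.4,-0.05,0,0,0,0,0],[0.4,-0.05,0,0,0,0,0],[0.4,-0.05,0,0,0,0,0]]}}

```text
clock: 14.75
position: [0.5057, -0.0157, 0.0238]
ee_rot: [-2.095, -2.341, -0.0]
force: [0.1, 1.9, -0.5]
width: 0.401
gripper_force: 1.2
```

>>> {"fn": "carry_out", "kwargs": {"commands": [[0.4,-0.05,0,0,0,0,0],[0.4,-0.05,0,0,0,0,0]]}}

```text
clock: 14.95
position: [0.506, -0.0183, 0.0238]
ee_rot: [2.095, 2.341, 0.0]
force: [-0.2, 2.4, 0.1]
width: 0.4
gripper_force: 1.2
```

```bash
python3 -c "
from g import *
show()"
```

```text
t14.9 samp [-50.2  12.1] z 23.8 yawrel 1.572 tilt [0. 0.] F [-0.2  2.4  0.1] w 0.40 q [ 0.39  0.6  -0.62  2.02  0.55  0.68 -0.48]
```

>>> {"fn": "carry_out", "kwargs": {"commands": [[0.4,-0.05,0,0,0,0,0],[0.4,-0.05,0,0,0,0,0]]}}

```text
clock: 15.15
position: [0.5059, -0.019, 0.0238]
ee_rot: [-2.092, -2.341, -0.003]
force: [-2.1, 11.5, 0.2]
width: 0.402
gripper_force: 5.7
```

>>> {"fn": "carry_out", "kwargs": {"commands": [[0.4,-0.05,0,0,0,0,0],[0.4,-0.05,0,0,0,0,0]]}}

```text
clock: 15.35
position: [0.5057, -0.0191, 0.0238]
ee_rot: [-2.089, -2.342, -0.005]
force: [-5.0, 18.2, 1.4]
width: 0.401
gripper_force: 9.4
```

```bash
python3 -c "
from g import *
show()"
```

```text
t15.3 samp [-50.6  11.3] z 23.8 yawrel 1.575 tilt [-0.001  0.005] F [-5.  18.2  1.4] w 0.40 q [ 0.4   0.6  -0.63  2.02  0.55  0.68 -0.47]
```

The rack has come up against the stop: 18 N with no further travel, at the expected position. Backing off and lifting clear.

>>> {"fn": "carry_out", "kwargs": {"commands": [[0.4,0.1,0,0,0,0,0],[0.4,0.4,0,0,0,0,0],[0.4,1,0,0,0,0,0],[0.4,1,0,0,0,0,0],[0.4,1,0,-1,0,0,0],[0.4,1,0,-1,0,0,0],[0.4,1,0,-1,0,0,0],[0.4,0.5,0,-1,0,0,0]]}}

```text
clock: 16.15
position: [0.4895, 0.1281, 0.125]
ee_rot: [2.092, 2.343, 0.001]
force: [0.5, 0.5, -0.4]
width: 0.402
gripper_force: 0.0
```

>>> {"fn": "carry_out", "kwargs": {"commands": [[0.4,1,0,-1,0,0,0],[0.4,1,0,-1,0,0,0],[0.4,1,0,-0.5,0,0,0],[0.4,1,0,0,0,0,0],[0.4,1,0,0,0,0,0],[0.4,0,0,0,0,0,0]]}}

```text
clock: 16.75
position: [0.4751, 0.2537, 0.1868]
ee_rot: [-2.09, -2.345, -0.003]
force: [0.1, -0.4, 0.4]
width: 0.398
gripper_force: 0.0
```

```bash
python3 -c "
from g import *
show();d=snap('side','s5');e=snap('top','t5')
a=cv2.resize(d['pixels'][175:265,290:410,::-1],(640,480),interpolation=cv2.INTER_CUBIC)
cv2.imwrite('pics/c6.png',a)
cv2.imwrite('pics/c7.png',cv2.resize(e['pixels'][175:295,285:445,::-1],None,fx=5,fy=5,interpolation=cv2.INTER_CUBIC))"
```

```text
t16.8 samp [-51.  285.9] z 186.8 yawrel 1.576 tilt [0.001 0.002] F [ 0.1 -0.4  0.4] w 0.40 q [-0.02  0.45 -0.77  1.79  0.35  1.05 -0.81]
```

View pics/c7.png

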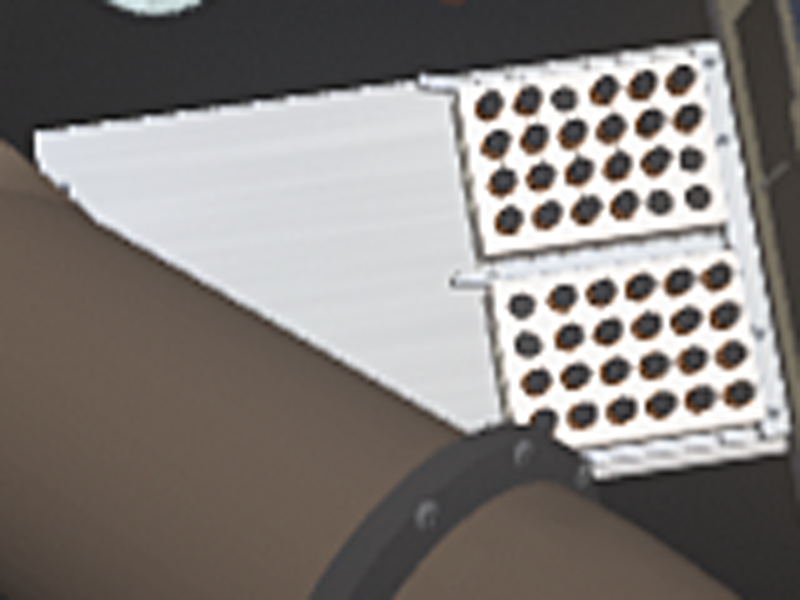

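The top crop shows the rack in the near lane between its rails. Its leading end is against the stop at (735,245) to (765,430), and its rear edge at (490,282) to (508,425) continues the line of the parked rack's. The parked rack hasn't moved, and the arm is clear.

```bash
python3 -c "
from cell import arm
print(arm.sign_off())"
```

```text
the job is handed in; nothing more can be done
None
```

The rack is pushed fully into the empty lane and rests flush against the end stop; the parked rack did not move, the arm is clear, and the job was handed in at about 17 s.

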